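# Slide the vent cover plate out of its tray and close the vent

## Task

The flat aluminium cover plate lies in a low-rimmed tray where nothing can get hold of its sides: with a light press on top, draw it out over the tray's open edge until it overhangs, then grip the overhanging end and lift the plate clear. Lay it level and lengthwise on the rectangular vent duct of the grey unit, centred across the duct and with its far end up against the end stop, and let go. Do not press hard on the tray, do not let the plate fall to the bench, and leave the other things where they stand.

Things in the scene. Friction and masses are not known exactly. Their poses are not given: they have to be found in the camera images.
- plate_mid (a point): centre (half-way up) of the flat aluminium plate, 140 long (its x) x 56 wide (its y) x 5 thick, about 0.11 kg. It starts flat in the tray, its far end 1 to 4 mm from the back stop, so no finger fits behind it. A fingertip pressed on it with 10 to 25 N drags it along (it is slick on the tray). It balances at this point: it tips out once this point passes the tray's edge
- tray_edge (a point): middle of the tray's open edge, on the deck's top (55 above the bench). x points inward along the tray, so the way out is -x, roughly towards the robot; y across, z up. Beyond the edge is free space down to the bench, so fingers can reach past both sides of an overhanging plate
- tray: low grey plastic tray fixed to the bench, 156 long (x) x 80 wide; origin on the bench under its centre, 78 inside the open edge. Two side rims (inner faces 64 apart, 8 thick, running right up to the open edge) and a back stop (inner face 148 from the open edge) stand 8 above the deck. The foot below the deck starts 13 inside the open edge
- vent_mouth (a point): centre of the vent duct's mouth, at the level of its top rim, 95 above the bench. x points along the duct towards the end stop (roughly away from the robot), y across, z up. The end stop is an upright tab 40 wide, 6 thick, its face at x = +70, rising 17 above the rim. A plate resting against it has its centre right over this point
- vent: the unit, fixed to the bench: pale grey housing 200 x 130 x 60 high, origin on the bench under its centre, and on it the dark steel duct, 110 long (x) x 40 wide outside, opening 94 x 26, standing 35 above the housing. The plate overhangs the duct by 8 at each side and 15 at each end
- jar: bystander: glass jar, 48 diameter, 70 high; origin at the centre of its underside
- vial: bystander: small amber vial, 24 diameter, 45 high; origin at the centre of its underside
- driver: bystander: screwdriver lying on the bench, 150 long, along its x; origin at its underside
- tin: bystander: metal tin, 68 diameter, 55 high; origin at the centre of its underside
- spanner: bystander: spanner lying on the bench, 160 long, along its x; origin at its underside
Not all that is in view belongs to the job. What is shaped like the tray but green is not meant.

How it is judged:
By the outcome, as a careful person would: the job done as asked, in the order asked, and still so for the second after the job is handed in, with the robot touching nothing.
It also fails if it takes over 54 s, if anything falls off the work surface, if the arm or the gripper's body presses on something with over 40 N, if the wrist force passes 120 N, or if a joint passes its speed limit or range.

## Robot

A 6-joint arm with a two-finger parallel gripper is mounted at the origin on the work surface. World frame = base frame: x ahead of the robot, y to its left, z up, the work surface at z = 0. Lengths are in mm, angles in rad, forces in N, time in s.
With the tool pointing down it reaches from about 250 to 725 mm from the base axis. Payload 9.7 kg.
Tool frame: the origin (TCP) lies at the very end of the fingers, on their centre line; the grasp point (between the pads) lies 19 mm behind it; x points along the fingers, y is the direction in which the jaws open and shut, and the axes are right-handed (so a half turn about x gives the same grasp; the last joint's range is limited). The gripper opens to 85 mm and grips with 20 to 120 N. Pads are 22 mm wide; open, the fingers measure 114 mm over their backs; the gripper's body (76 mm by 85 mm) begins 54 mm behind the grasp point. The pads swing forward as they close: fully open they stand 13 mm farther back than shut.
Start: joints at [0, 0.087, 0.176, 1.66, 0, 1.571], TCP at [549.997, -0, 231.284] pointing down, gripper open.
Joint ranges: [-3.13, 3.13], [-0.85, 1.81], [-1.15, 1.24], [-2.2, 2.28], [-1.44, 1.52], [-3.14, 3.14]. Speed limits (rad/s): [2.22, 2.22, 2.57, 3.14, 3.14, 3.14].

## Interface

Orientations are given as a unit quaternion [w, x, y, z].
In Python, from station import r gives the robot as it stands.
- The arm moves only by the tool jog_arm, never from a script. Its argument "targets" is one flat list of numbers, 4 for each row, row after row: the shift along the tool's x, y, z in m, then the turn about the tool's x in degrees. In form: [dx, dy, dz, twist, dx, dy, dz, twist, ...]. A call has 1 to 5 rows; each row shifts and turns the commanded pose from where the row before left it, along the tool's axes as they then stand; what a row does not reach is not made up. A row lasts 1/12 s, in which the tool goes at most 41.7 mm and 7.16 degrees, less where a joint would pass 70% of its speed; a pose out of reach is approached as far as the arm can. A call with a gripper value outside its range is refused whole. "hand" is the opening, from 0 (shut) to 1 (fully open), set as the call begins (left out, the last holds). The fingers move at their own pace and stop on an object; "grip_force" is the grip in N (left out, the last holds). Time passes only in rows, so rows that do not move let the fingers close. It gives the time, the measured TCP pose, the force and the opening at its end, in the units of the state.
- r.state(): the state, without advancing time (a new reading comes with each control period).
- r.capture(name): name is "scene" or "side" or "wrist"; returns a dict with "image" (420x560x3 uint8, red, green, blue), "camera_matrix" (3x3 intrinsics, pixels), "xyz" and "attitude" of the camera in the world. Camera axes: x right, y down, z forward; pixel columns grow to the right and rows downward; lengths in mm; the calibration is good to about 2 mm. A picture is of the moment at which its call begins. There is no depth.
- r.job_done(): hands the job in, once; it reports no verdict.
The state is a dict: "t": time; "joints": joint angles; "joint_vel": joint speeds; "joint_efforts": joint torques, N m; "ee_pos": TCP position; "ee_rot": TCP orientation; "contact_force": force on the tool from outside, world axes, zero at the start; "wrist_torque": the same for the moment, N m; "width": opening from 0.0 (shut) to 1.0 (fully open).
Only numpy, scipy, OpenCV 4.12 (cv2) and the standard library are available. Lean on these libraries where they do the work, as an engineer would, in place of code of your own. Each camera call takes 0.05 s, during which the arm holds its last target.

## Working session

There is one attempt and no reset: what is moved stays moved. The work goes in short steps, Python scripts to look and compute and a tool call to move; the robot and the scene stay as the last step left them, time stands still between calls to the robot, and variables do not carry over. Pictures are saved under pics/ and viewed, and the job is handed in when it is done.

Besides the shell and the picture viewer there is one more tool, called after "Call:" by a JSON object that holds its "name" and its "arguments". jog_arm: Moves the arm, as the interface text tells. Its arguments: {"type":"object","properties":{"targets":{"type":"array","items":{"type":"number"}},"hand":{"type":"number"},"grip_force":{"type":"number"}},"required":["targets"]}

```bash
ls; mkdir -p pics
python3 - <<'E'
from station import r
import cv2,numpy as np
print(r.state())
for n in ["scene","side","wrist"]:
    c=r.capture(n); cv2.imwrite(f"pics/{n}0.png",c["image"][:,:,::-1]); print(n,c["camera_matrix"],c["xyz"],c["attitude"])
    np.savez(f"{n}0.npz",**{k:np.array(v) for k,v in c.items()})
E
```

```text
pics
{'t': 0.0, 'joints': array([-4.72501538e-06,  8.74539062e-02,  1.75102593e-01,  1.65979567e+00,
       -2.01127423e-05,  1.57076939e+00]), 'joint_vel': array([-0.00091329, -0.00132782,  0.00043938,  0.00018311, -0.00010037,
       -0.00032281]), 'joint_efforts': array([ 7.68234549e-04, -5.20392072e+01,  4.64802504e+01,  1.63646933e-02,
        2.23589603e-05, -6.77332673e-05]), 'ee_pos': array([ 5.49761155e+02, -8.32976148e-03,  2.30570276e+02]), 'ee_rot': array([ 0.4996728 ,  0.49965164,  0.50033808, -0.50033702]), 'contact_force': array([-0.24510529,  0.66108624, -0.33328783]), 'wrist_torque': array([-0.00611212, -0.00742431,  0.06226183]), 'width': 1.0042474134003203}
scene [[484.6330034    0.         273.71903938]
 [  0.         484.6330034  204.7169027 ]
 [  0.           0.           1.        ]] [1201.22330459  233.07335185 1196.60775613] [-0.17083289  0.58413242  0.75889055 -0.23171228]
side [[494.53778349   0.         277.91384975]
 [  0.         494.53778349 209.77259997]
 [  0.           0.           1.        ]] [  98.97313234 -816.30824295  819.11258479] [-0.42466106  0.87509763 -0.20452372  0.10971402]
wrist [[292.48571286   0.         283.07970441]
 [  0.         292.48571286 206.68129378]
 [  0.           0.           1.        ]] [550.31964895  69.31014725 372.96264124] [ 1.36633649e-01  9.90621314e-01  6.91626545e-04 -4.23075927e-04]
```

View pics/scene0.png

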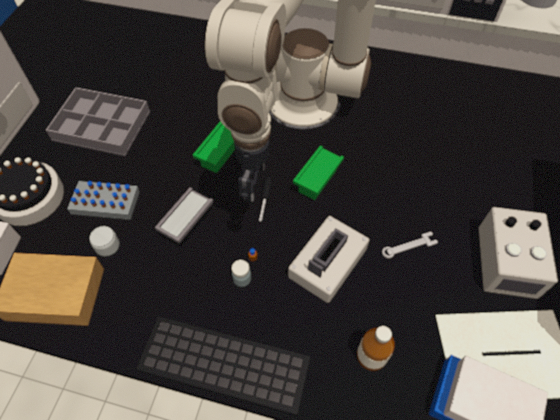

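View pics/side0.png

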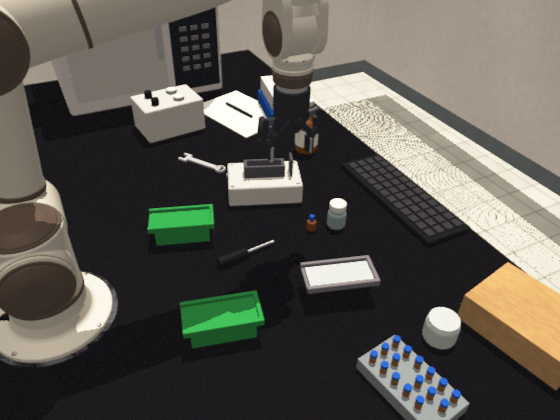

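View pics/wrist0.png

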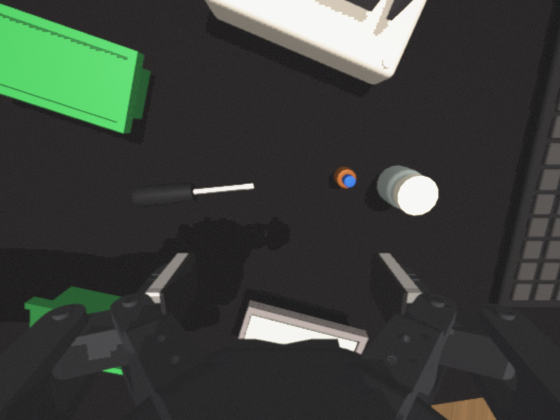

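The scene view shows three tray-shaped things: green at (217,147), green at (319,172), and grey with a pale plate at (185,214). The grey one fits, because it is grey, low-rimmed and holds the plate. The vent is at (328,257). I'll confirm with enlarged crops.

```bash
cat > h.py <<'E'
import numpy as np,cv2
from scipy.spatial.transform import Rotation as R
def RM(q): return R.from_quat([q[1],q[2],q[3],q[0]]).as_matrix()
def ray(c,u,v):
    d=RM(c["attitude"])@np.linalg.inv(c["camera_matrix"])@[u,v,1]; return np.array(c["xyz"]),d
def onz(c,u,v,z):
    o,d=ray(c,u,v); return o+d*(z-o[2])/d[2]
def proj(c,P):
    p=c["camera_matrix"]@(RM(c["attitude"]).T@(np.array(P)-c["xyz"])); return p[:2]/p[2]
E
python3 - <<'E'
import cv2
a=cv2.imread("pics/scene0.png");b=cv2.imread("pics/side0.png")
f=lambda i,x,y,w,h,s:cv2.resize(i[y:y+h,x:x+w],None,fx=s,fy=s,interpolation=cv2.INTER_CUBIC)
cv2.imwrite("pics/c1.png",cv2.hconcat([f(a,150,180,70,70,5.5),f(b,295,245,90,70,5.5)[:385,:400]]))
cv2.imwrite("pics/c2.png",cv2.hconcat([f(a,280,210,100,100,4),f(b,215,140,100,100,4)]))
E
```

```text
(no output)
```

View pics/c1.png

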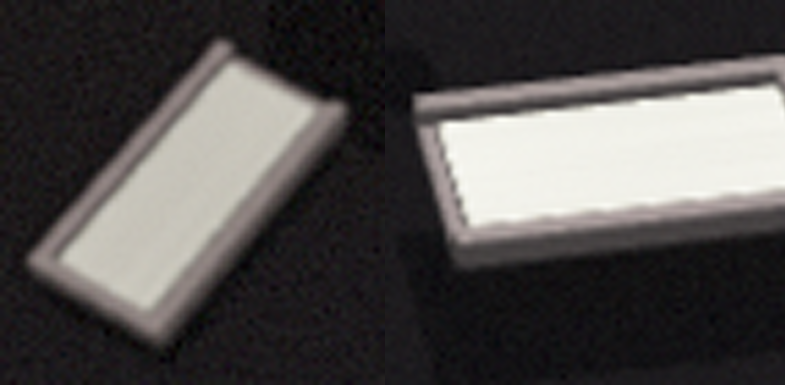

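View pics/c2.png

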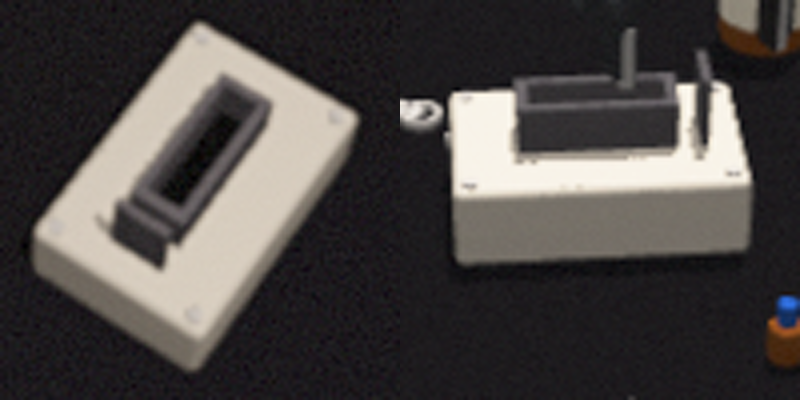

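The crops confirm the grey tray with its plate. The open edge is at the upper right in the scene view, the left end in the side view. The duct has its end stop on the far side. Next I'll measure.

```bash
cat > m.py <<'E'
from h import *
C={n:dict(np.load(n+"0.npz")) for n in["scene","side"]}
def quad(img,box,thr,z,c,fn=None):
    x,y,w,h=box; s=4
    g=cv2.cvtColor(img,cv2.COLOR_RGB2GRAY)[y:y+h,x:x+w]
    g=cv2.resize(g,None,fx=s,fy=s,interpolation=cv2.INTER_CUBIC)
    m=(g>thr).astype(np.uint8)
    cs,_=cv2.findContours(m,cv2.RETR_EXTERNAL,cv2.CHAIN_APPROX_NONE)
    k=max(cs,key=cv2.contourArea)[:,0,:].astype(float)
    k=(k+0.5)/s-0.5+[x,y]
    P=np.array([onz(c,u,v,z)[:2] for u,v in k])
    (cx,cy),(a,b),ang=cv2.minAreaRect(P.astype(np.float32))
    M=cv2.moments(P.astype(np.float32).reshape(-1,1,2))
    if a<b: ang+=90; a,b=b,a
    return (round(cx,1),round(cy,1)),(round(M['m10']/M['m00'],1),round(M['m01']/M['m00'],1)),round(a,1),round(b,1),round(ang,2)
print("plate scene",[quad(C["scene"]["image"],(150,180,70,70),t,60,C["scene"]) for t in(135,150,160)])
print("plate side",[quad(C["side"]["image"],(295,245,90,60),t,60,C["side"]) for t in(170,190,200)])
print("housing side",[quad(C["side"]["image"],(220,150,90,45),t,60,C["side"]) for t in(190,)])
print("housing scene",[quad(C["scene"]["image"],(280,210,100,100),t,60,C["scene"]) for t in(170,185)])
# rough pts
sc=lambda X,Y:(280+X/4,210+Y/4)
for n,p in dict(f1=(220,75),f2=(272,103),b1=(130,195),b2=(182,222)).items(): print(n,onz(C["scene"],*sc(*p),95).round(1))
for n,p in dict(f1=(515,80),f2=(520,108),b1=(665,75),b2=(677,98)).items(): print(n,onz(C["side"],215+(p[0]-400)/4,140+p[1]/4,95).round(1))
s1=lambda X,Y:(150+X/5.5,180+Y/5.5)
for n,p in dict(o1=(222,40),o2=(345,105),k1=(32,262),k2=(165,345)).items(): print("tray rim",n,onz(C["scene"],*s1(*p),63).round(1))
E
python3 m.py
```

```text
plate scene [((568.9, -207.7), (569.5, -208.2), 151.0, 65.1, 161.33), ((569.0, -208.6), (568.9, -208.6), 144.0, 58.7, 163.33), ((568.9, -208.7), (568.8, -208.7), 142.5, 57.5, 163.3)]
plate side [((568.9, -207.9), (568.9, -207.7), 142.1, 59.1, 163.13), ((569.0, -207.4), (569.1, -207.3), 141.0, 57.2, 163.2), ((569.0, -207.1), (569.1, -207.2), 140.4, 56.5, 163.17)]
housing side [((586.8, 204.5), (572.7, 192.3), 197.2, 126.4, 158.67)]
housing scene [((589.6, 207.0), (589.8, 207.1), 196.4, 127.2, 158.97), ((589.3, 207.0), (589.5, 207.2), 194.0, 125.2, 159.0)]
f1 [534.  208.1  95. ]
f2 [546.3 244.9  95. ]
b1 [635.2 169.9  95. ]
b2 [645.4 205.6  95. ]
f1 [544.8 242.4  95. ]
f2 [533.8 209.1  95. ]
b1 [640.3 204.6  95. ]
b2 [634.4 175.4  95. ]
tray rim o1 [ 483.4 -221.5   63. ]
tray rim o2 [ 506.1 -145.6   63. ]
tray rim k1 [ 634.5 -265.4   63. ]
tray rim k2 [ 661.8 -184.5   63. ]
```

```bash
cat >> h.py <<'E'
def ang_y(M): return np.degrees(np.arctan2(M[1,1],M[0,1]))
def plan(s,P,jaw):
    """remaining shift in tool axes (mm) at the present attitude, and twist deg to bring tool y to heading jaw (mod 180)"""
    M=RM(s["ee_rot"]); d=M.T@(np.array(P)-s["ee_pos"])
    t=-(jaw-ang_y(M)); t=(t+90)%180-90
    return d.round(1),round(t,2)
E
python3 - <<'E'
from h import *
from station import r
s=r.state();M=RM(s["ee_rot"]);print(M.round(3))
u=np.array([np.cos(np.radians(-16.8)),np.sin(np.radians(-16.8)),0])
print("press",(np.array([569,-208,0])+15*u).round(1))
print(plan(s,np.array([569,-208,100])+15*u,73.2))
E
```

```text
[[-0.001  1.    -0.   ]
 [-0.    -0.    -1.   ]
 [-1.    -0.001  0.   ]]
press [ 583.4 -212.3    0. ]
(array([130.7,  33.7, 212.3]), np.float64(-73.2))
```

Call:
{"name": "jog_arm", "arguments": {"targets": [0, 0, 0.035, 0, 0, 0, 0.035, 0, 0, 0, 0.035, 0, 0, 0.017, 0.035, 0, 0, 0.017, 0.035, -7], "hand": 0, "grip_force": 40}}

```text
t: 0.57
ee_pos: [583.8, -176.7, 231.8]
ee_rot: [0.529, 0.469, 0.529, -0.469]
contact_force: [1.2, 0.7, 0.8]
width: 0.3
```

```bash
python3 -c "
from station import r;print(r.state()['joints'])"
```

```text
[-2.93857242e-01  2.35193774e-01  3.44599297e-01  1.67947184e+00
  3.21419496e-05  1.15669964e+00]
```

Call:
{"name": "jog_arm", "arguments": {"targets": [0, 0, 0, -7, 0, 0, 0, -7, 0, 0, 0, -7, 0, 0, 0, -7, 0, 0, 0, -7]}}

```text
t: 0.98
ee_pos: [583.9, -175.2, 230.8]
ee_rot: [0.646, 0.286, 0.647, -0.286]
contact_force: [0.3, -0.3, 0.6]
width: 0.001
```

Call:
{"name": "jog_arm", "arguments": {"targets": [0, 0, 0, -7, 0, 0, 0, -7, 0, 0, 0, -7, 0, 0, 0, -7, 0, 0, 0, -3.2]}}

```text
t: 1.4
ee_pos: [583.9, -175.0, 230.9]
ee_rot: [0.7, 0.101, 0.7, -0.101]
contact_force: [-0.2, 0.2, -0.0]
width: 0.002
```

Run:
```python
from h import *
from station import r
s=r.state();M=RM(s["ee_rot"]);print(M.round(3),s["ee_pos"],s["joints"],s["contact_force"])
print(plan(s,[583.4,-212.3,100],73.2))
```

```text
[[-0.001  0.282  0.959]
 [ 0.     0.959 -0.282]
 [-1.     0.    -0.001]] [ 583.90455005 -174.95788352  230.90903658] [-2.91134084e-01  2.35299450e-01  3.43052838e-01  1.67923790e+00
  2.72591890e-05 -4.87449059e-03] [-0.19946219  0.18810676 -0.03023049]
(array([130.9, -36. ,  10.2]), np.float64(0.4))
```

Call:
{"name": "jog_arm", "arguments": {"targets": [0.03, -0.018, 0.005, 0.4, 0.035, -0.018, 0.005, 0, 0.035, 0, 0, 0, 0.03, 0, 0, 0, 0.02, 0, 0, 0]}}

```text
t: 1.82
ee_pos: [581.4, -212.2, 77.2]
ee_rot: [0.698, 0.106, 0.701, -0.106]
contact_force: [-0.8, 0.4, -0.1]
width: -0.0
```

Run:
```python
from h import *
from station import r
for n in["side","wrist"]: cv2.imwrite(f"pics/{n}1.png",r.capture(n)["image"][:,:,::-1])
s=r.state();print(s["ee_pos"],s["contact_force"],plan(s,[583.4,-212.3,60],73.2))
```

```text
[ 580.73160099 -211.64316129   76.82265282] [ 0.39158355 -0.16231695  0.82065675] (array([16.8,  0.2,  2.9]), np.float64(-0.41))
```

View pics/side1.png

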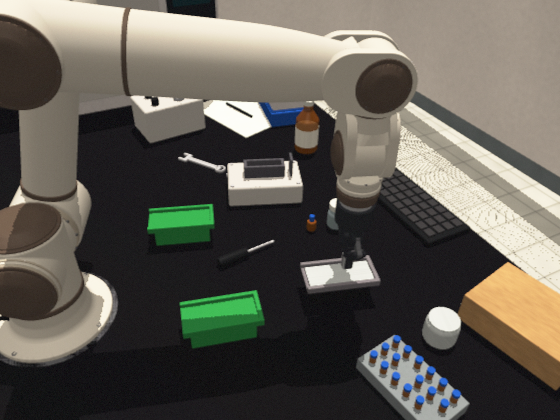

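View pics/wrist1.png

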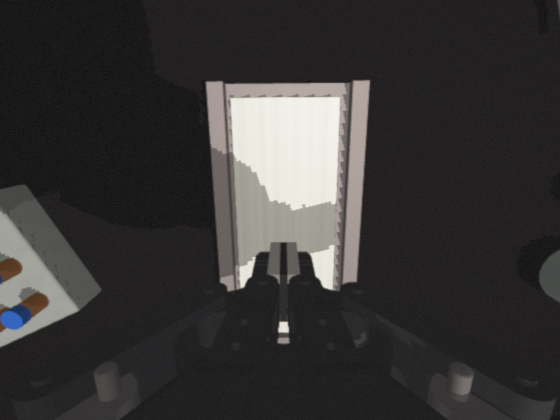

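The side view shows the closed fingers over the plate at (348,262). The wrist view shows the fingertips (283,255) on the plate's centreline, with the back stop beyond. I'll lower the tool to contact.

Call:
{"name": "jog_arm", "arguments": {"targets": [0.006, 0, 0.0015, 0, 0.005, 0, 0.0015, 0, 0.003, 0, 0, 0, 0, 0, 0, 0]}}

```text
t: 2.25
ee_pos: [586.3, -213.3, 67.7]
ee_rot: [0.699, 0.106, 0.699, -0.106]
contact_force: [0.1, -0.6, -0.2]
width: -0.005
```

Call:
{"name": "jog_arm", "arguments": {"targets": [0.001, 0, 0, 0, 0.001, 0, 0, 0, 0, 0, 0, 0]}}

```text
t: 2.5
ee_pos: [586.0, -213.3, 65.6]
ee_rot: [0.699, 0.106, 0.699, -0.106]
contact_force: [-0.1, -0.2, 0.3]
width: 0.001
```

Call:
{"name": "jog_arm", "arguments": {"targets": [0.002, 0, 0, 0, 0.001, 0, 0, 0, 0, 0, 0, 0]}}

```text
t: 2.75
ee_pos: [585.8, -213.2, 62.0]
ee_rot: [0.699, 0.106, 0.699, -0.106]
contact_force: [0.7, 0.4, -0.6]
width: 0.004
```

Call:
{"name": "jog_arm", "arguments": {"targets": [0.001, 0, 0, 0, 0, 0, 0, 0]}}

```text
t: 2.92
ee_pos: [585.8, -213.2, 61.1]
ee_rot: [0.699, 0.106, 0.699, -0.106]
contact_force: [-0.8, 0.4, 0.5]
width: -0.004
```

Call:
{"name": "jog_arm", "arguments": {"targets": [0.001, 0, 0, 0, 0, 0, 0, 0]}}

```text
t: 3.08
ee_pos: [585.9, -213.2, 60.2]
ee_rot: [0.699, 0.106, 0.699, -0.106]
contact_force: [0.5, -0.4, -1.0]
width: -0.003
```

Call:
{"name": "jog_arm", "arguments": {"targets": [0.0005, 0, 0, 0, 0, 0, 0, 0]}}

```text
t: 3.25
ee_pos: [585.9, -213.3, 60.1]
ee_rot: [0.699, 0.106, 0.699, -0.106]
contact_force: [-0.6, 0.5, 3.2]
width: -0.001
```

Call:
{"name": "jog_arm", "arguments": {"targets": [0.0005, 0, 0, 0, 0, 0, 0, 0]}}

```text
t: 3.42
ee_pos: [586.0, -213.3, 60.1]
ee_rot: [0.699, 0.106, 0.699, -0.106]
contact_force: [-2.4, 0.3, 6.3]
width: 0.002
```

Call:
{"name": "jog_arm", "arguments": {"targets": [0.001, 0, 0, 0, 0.0005, 0, 0, 0, 0, 0, 0, 0]}}

```text
t: 3.67
ee_pos: [586.4, -213.4, 60.0]
ee_rot: [0.7, 0.106, 0.698, -0.106]
contact_force: [-5.3, 1.7, 15.4]
width: -0.002
```

Call:
{"name": "jog_arm", "arguments": {"targets": [0, 0, -0.003, 0, 0, 0, -0.003, 0, 0, 0, -0.003, 0]}}

```text
t: 3.92
ee_pos: [579.2, -211.2, 60.1]
ee_rot: [0.701, 0.105, 0.697, -0.106]
contact_force: [3.2, -0.6, 10.7]
width: 0.001
```

Call:
{"name": "jog_arm", "arguments": {"targets": [0.0005, 0, -0.004, 0, 0, 0, -0.004, 0, 0, 0, -0.004, 0, 0, 0, -0.003, 0]}}

```text
t: 4.25
ee_pos: [565.1, -206.9, 60.1]
ee_rot: [0.701, 0.105, 0.697, -0.106]
contact_force: [4.2, -1.1, 11.4]
width: 0.003
```

Run:
```python
from h import *
from station import r
c=r.capture("side");cv2.imwrite("pics/side2.png",cv2.resize(c["image"][230:310,290:390,::-1],None,fx=6,fy=6,interpolation=cv2.INTER_CUBIC))
```

```text
(no output)
```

View pics/side2.png

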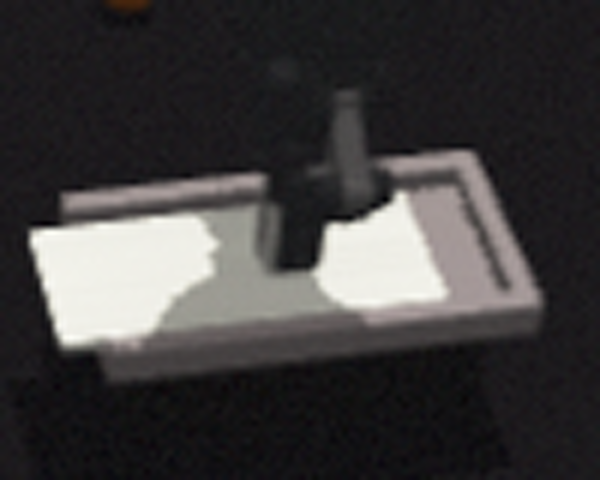

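The plate is following the finger. Its outer end is at crop (30,230), past the tray edge at about (100,345), and there is an empty gap at the back stop. I'll carry on.

Call:
{"name": "jog_arm", "arguments": {"targets": [0, 0, -0.004, 0, 0, 0, -0.004, 0, 0, 0, -0.004, 0, 0, 0, -0.004, 0, 0, 0, -0.003, 0]}}

```text
t: 4.72
ee_pos: [547.0, -201.3, 60.1]
ee_rot: [0.701, 0.105, 0.697, -0.106]
contact_force: [4.3, -0.8, 11.6]
width: 0.0
```

Call:
{"name": "jog_arm", "arguments": {"targets": [0, 0, -0.004, 0, 0, 0, -0.004, 0, 0, 0, -0.004, 0, 0, 0, -0.003, 0, 0, 0, 0, 0]}}

```text
t: 5.13
ee_pos: [532.2, -196.7, 60.0]
ee_rot: [0.701, 0.105, 0.697, -0.106]
contact_force: [1.6, 0.0, 14.5]
width: -0.002
```

Run:
```python
from h import *
from station import r
c=r.capture("side");cv2.imwrite("pics/side3.png",cv2.resize(c["image"][230:310,290:390,::-1],None,fx=6,fy=6,interpolation=cv2.INTER_CUBIC))
np.savez("side3.npz",**c)
print(r.state()["ee_pos"],r.state()["contact_force"])
```

```text
[ 532.24885915 -196.73572028   60.0358395 ] [ 1.00340787  0.14079195 14.63655697]
```

View pics/side3.png

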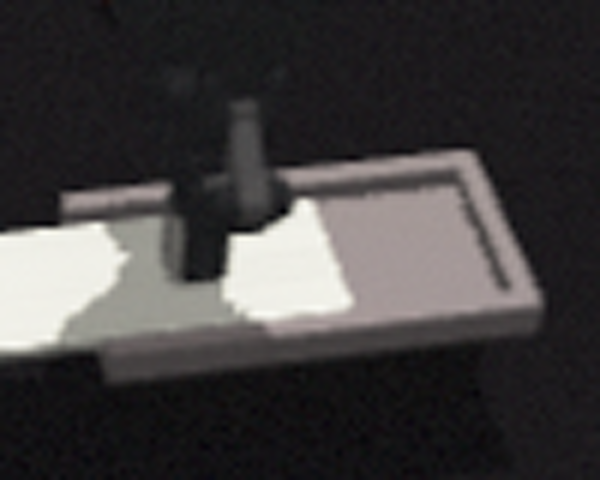

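The plate now overhangs by about 50 mm and its centre is about 19 mm inside the edge. That's enough, so I'll lift off and measure.

Call:
{"name": "jog_arm", "arguments": {"targets": [-0.004, 0, 0, 0, -0.015, 0, 0, 0, -0.035, 0, 0, 0, -0.035, 0, 0, 0, -0.01, 0, 0, 0], "hand": 1}}

```text
t: 5.6
ee_pos: [531.7, -196.5, 161.5]
ee_rot: [0.701, 0.105, 0.697, -0.106]
contact_force: [0.9, -0.1, 0.7]
width: 0.708
```

```bash
cat > m2.py <<'E'
from h import *
from station import r
import sys
c=r.capture("side");cv2.imwrite(f"pics/side_{sys.argv[1]}.png",c["image"][:,:,::-1])
g=cv2.resize(cv2.cvtColor(c["image"],cv2.COLOR_RGB2GRAY),None,fx=4,fy=4,interpolation=cv2.INTER_CUBIC)
E
python3 - <<'E'
from h import *
from station import r
for n in["side","wrist","scene"]:
    c=r.capture(n);cv2.imwrite(f"pics/{n}4.png",c["image"][:,:,::-1]);np.savez(n+"4.npz",**c)
print(r.state()["ee_pos"],r.state()["contact_force"])
E
```

```text
[ 530.94183618 -196.24763536  156.79159036] [ 0.38784942 -0.75244225 -0.56130656]
```

View pics/side4.png

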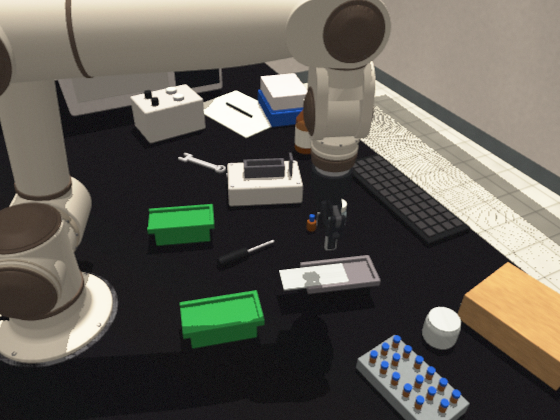

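View pics/wrist4.png

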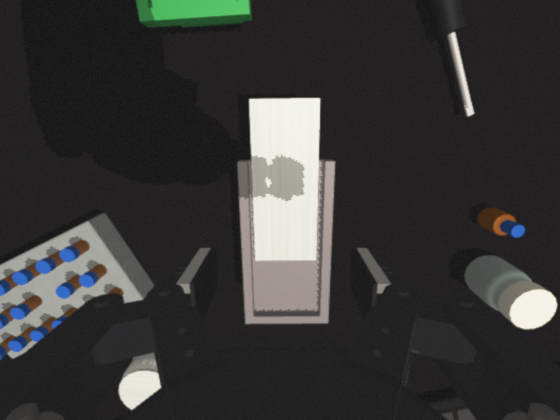

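View pics/scene4.png

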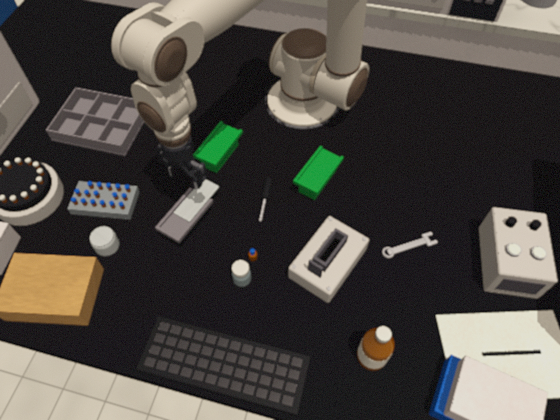

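The side view shows the overhanging plate at (312,275). The wrist view shows the plate corners at about (250,98), (320,98), (316,261) and (254,261), with the tray edge at row 160. I'll measure it.

Run:
```python
from h import *
w=dict(np.load("wrist4.npz"));sd=dict(np.load("side4.npz"))
def q(c,thr,box):
    x,y,ww,h=box;g=cv2.cvtColor(c["image"],cv2.COLOR_RGB2GRAY)[y:y+h,x:x+ww]
    g=cv2.resize(g,None,fx=4,fy=4,interpolation=cv2.INTER_CUBIC)
    cs,_=cv2.findContours((g>thr).astype(np.uint8),cv2.RETR_LIST,cv2.CHAIN_APPROX_NONE)
    k=np.vstack([a for a in cs if len(a)>60])[:,0,:]; k=(k+.5)/4-.5+[x,y]
    P=np.array([onz(c,u,v,60)[:2] for u,v in k],np.float32)
    return cv2.minAreaRect(P)
for t in(190,210): print("side",q(sd,t,(270,255,115,45)))
for t in(190,200,210): print("wrist",q(w,t,(235,80,110,195)))
u=np.array([np.cos(np.radians(-16.8)),np.sin(np.radians(-16.8))])
for p in[(239,161),(334,161)]: print("edge w",onz(w,*p,63).round(1))
for p in[(243,323),(329,323)]: print("back w",onz(w,*p,63).round(1))
print("expected",(np.array([569,-208])-56.2*u).round(1), "edge exp",(np.array([569,-208])-75.5*u).round(1))
from station import r
s=r.state();print(s["ee_pos"],s["joints"])
```

```text
side ((516.0006713867188, -191.17320251464844), (57.38347625732422, 141.27134704589844), 73.24517822265625)
side ((515.822509765625, -190.81585693359375), (55.58831024169922, 140.2268829345703), 73.18568420410156)
wrist ((515.6646728515625, -189.0943603515625), (56.32408905029297, 139.56515502929688), 73.15821838378906)
wrist ((515.5714111328125, -189.0439910888672), (55.982730865478516, 139.24974060058594), 73.18431854248047)
wrist ((515.6068115234375, -189.1042938232422), (55.65327072143555, 139.08526611328125), 73.21033477783203)
edge w [ 484.5 -218.9   63. ]
edge w [ 507.4 -144.5   63. ]
back w [ 632.7 -267.3   63. ]
back w [ 657.2 -187.9   63. ]
expected [ 515.2 -191.8] edge exp [ 496.7 -186.2]
[ 530.94183618 -196.24763536  156.79159036] [-3.54039306e-01  1.08308528e-01  5.50911130e-02  1.51605896e+00
 -1.55798453e-05 -5.38116630e-02]
```

Run:
```python
from h import *
from station import r
s=r.state();print(plan(s,[480.3,-179.8,33.5],73.2),RM(s["ee_rot"]).round(3), s["width"])
```

```text
(array([123.2,   0.7, -53.4]), np.float64(-0.4)) [[ 0.001  0.296  0.955]
 [-0.001  0.955 -0.296]
 [-1.    -0.     0.002]] 0.9496913378514247
```

Call:
{"name": "jog_arm", "arguments": {"targets": [0, 0, -0.027, -0.4, 0, 0.0007, -0.026, 0, 0.03, 0, 0, 0, 0.02, 0, 0, 0, 0, 0, 0, 0], "hand": 1}}

```text
t: 6.17
ee_pos: [477.1, -178.9, 100.7]
ee_rot: [0.697, 0.104, 0.702, -0.103]
contact_force: [-1.5, 0.3, 0.1]
width: 0.997
```

Run:
```python
from h import *
from station import r
for n in["wrist","side"]:
    c=r.capture(n);cv2.imwrite(f"pics/{n}5.png",c["image"][:,:,::-1])
s=r.state();print(s["ee_pos"],plan(s,[480.3,-179.8,33.5],73.2), s["width"])
```

```text
[ 479.068342   -179.55122602  104.95700836] (array([71.5,  0.1,  1.5]), np.float64(-0.0)) 1.0007108896666257
```

View pics/wrist5.png

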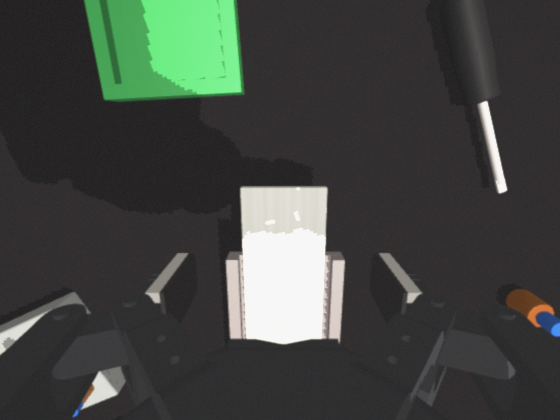

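View pics/side5.png

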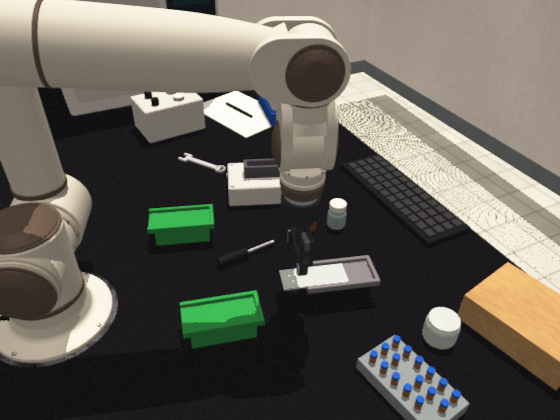

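The wrist view shows the jaws straddling the plate symmetrically: pads at about columns 170 and 400, plate centred at 284. I'll go down.

Call:
{"name": "jog_arm", "arguments": {"targets": [0.015, 0, 0.001, 0, 0.018, 0, 0, 0, 0.018, 0, 0, 0, 0, 0, 0, 0]}}

```text
t: 6.6
ee_pos: [480.0, -179.8, 53.0]
ee_rot: [0.698, 0.104, 0.701, -0.103]
contact_force: [-0.9, -0.2, 0.4]
width: 1.0
```

Call:
{"name": "jog_arm", "arguments": {"targets": [0.01, 0, 0, 0, 0.01, 0, 0, 0, 0, 0, 0, 0, 0, 0, 0, 0]}}

```text
t: 6.93
ee_pos: [480.9, -180.2, 35.3]
ee_rot: [0.699, 0.103, 0.7, -0.103]
contact_force: [-0.9, 1.2, 0.2]
width: 0.999
```

Run:
```python
from h import *
from station import r
c=r.capture("side");cv2.imwrite("pics/side6.png",cv2.resize(c["image"][220:320,260:390,::-1],None,fx=5,fy=5,interpolation=cv2.INTER_CUBIC))
s=r.state();print(s["ee_pos"],s["contact_force"],plan(s,[480.3,-179.8,33.5],73.2), s["width"])
```

```text
[ 481.22906388 -180.29038279   35.80425743] [-1.00359764 -0.98453521  0.39311387] (array([ 2.3,  0.2, -1. ]), np.float64(0.0)) 0.9995696002667963
```

View pics/side6.png

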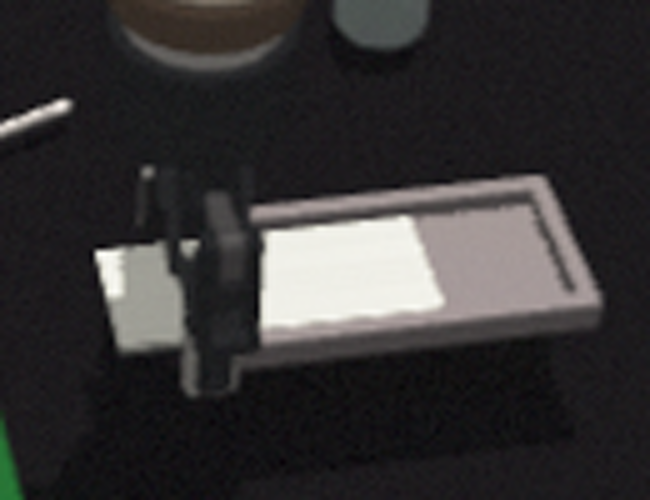

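The near finger at crop (215,300) is just outside the tray edge. I'll shift 2 mm outward, go 2 mm down and close gently.

Call:
{"name": "jog_arm", "arguments": {"targets": [0.002, 0, -0.002, 0, 0, 0, 0, 0]}}

```text
t: 7.15
ee_pos: [479.0, -179.6, 33.6]
ee_rot: [0.7, 0.103, 0.699, -0.103]
contact_force: [-0.5, -0.2, -0.9]
width: 1.004
```

Call:
{"name": "jog_arm", "arguments": {"targets": [0, 0, 0, 0, 0, 0, 0, 0, 0, 0, 0, 0, 0, 0, 0, 0], "hand": 0, "grip_force": 50}}

```text
t: 7.48
ee_pos: [479.2, -179.7, 33.8]
ee_rot: [0.7, 0.103, 0.699, -0.103]
contact_force: [-0.9, 0.1, 4.1]
width: 0.644
```

Call:
{"name": "jog_arm", "arguments": {"targets": [0, 0, 0, 0, 0, 0, 0, 0, 0, 0, 0, 0]}}

```text
t: 7.73
ee_pos: [479.2, -179.7, 33.7]
ee_rot: [0.7, 0.103, 0.699, -0.103]
contact_force: [-1.3, 1.2, 5.2]
width: 0.641
```

Run:
```python
from h import *
from station import r
c=r.capture("side");cv2.imwrite("pics/side7.png",cv2.resize(c["image"][220:320,260:390,::-1],None,fx=5,fy=5,interpolation=cv2.INTER_CUBIC))
s=r.state();print(s["ee_pos"],s["contact_force"], s["width"])
```

```text
[ 479.206471   -179.69503348   33.6672957 ] [-1.39394057  0.62429897  6.30454251] 0.6405684607488569
```

View pics/side7.png

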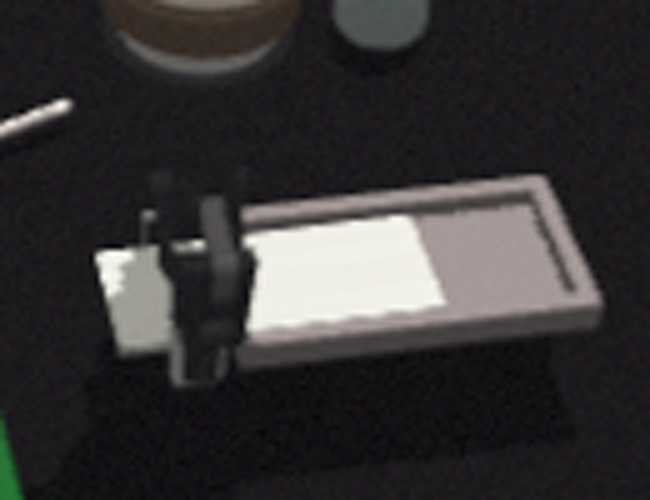

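Gripped: opening 0.64, or about 55 mm, against the 56 mm plate. I'll firm the grip and lift straight up.

Call:
{"name": "jog_arm", "arguments": {"targets": [0, 0, 0, 0, -0.002, 0, 0, 0, -0.004, 0, 0, 0, -0.006, 0, 0, 0, -0.01, 0, 0, 0], "hand": 0, "grip_force": 80}}

```text
t: 8.2
ee_pos: [478.4, -179.4, 54.9]
ee_rot: [0.699, 0.103, 0.7, -0.103]
contact_force: [-0.1, -0.0, -0.9]
width: 0.632
```

Call:
{"name": "jog_arm", "arguments": {"targets": [-0.02, 0, 0, 0, -0.025, 0, 0, 0, -0.025, 0, 0, 0, -0.02, 0, 0, 0, 0, 0, 0, 0]}}

```text
t: 8.62
ee_pos: [480.7, -180.2, 150.6]
ee_rot: [0.702, 0.103, 0.697, -0.104]
contact_force: [0.5, -1.0, 0.0]
width: 0.633
```

Run:
```python
from h import *
from station import r
for n in["wrist","side","scene"]:
    c=r.capture(n);cv2.imwrite(f"pics/{n}8.png",c["image"][:,:,::-1]);np.savez(n+"8.npz",**c)
s=r.state();print(s["ee_pos"],s["contact_force"],s["wrist_torque"], s["width"])
```

```text
[ 478.9754823  -179.59172971  145.05584514] [-0.24730638  0.54844827 -1.30078499] [ 0.01573789  0.07299021 -0.02518511] 0.6312182257760779
```

View pics/side8.png

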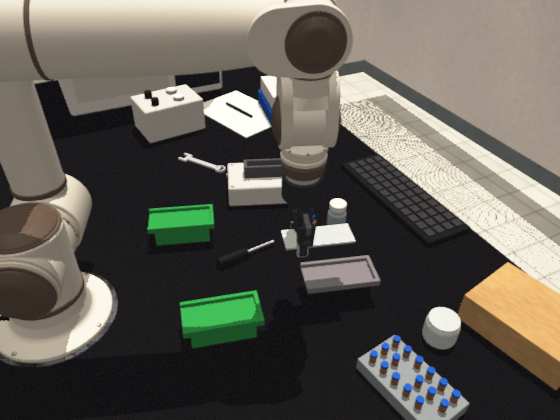

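View pics/wrist8.png

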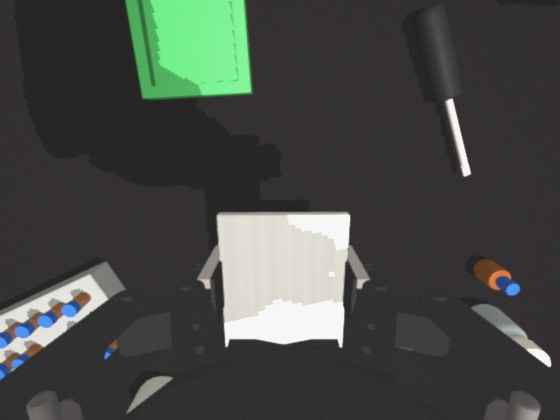

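Run:
```python
from h import *
for n in("side","scene"):
    c=dict(np.load(n+"8.npz"));
    T=np.array([479,-179.6,145.06]); a=np.radians(-16.8);u=np.array([np.cos(a),np.sin(a),0]);v=np.array([-u[1],u[0],0])
    ctr=T+np.array([36.5,-10.6,23.8+2.5])
    im=c["image"][:,:,::-1].copy(); pts=[]
    for i in(-70,70):
        for j in(-28,28): p=proj(c,ctr+i*u+j*v);pts.append(p)
    print(n,np.round(pts,1))
    x,y=np.mean(pts,0).astype(int)-[45,35]; s=8
    im=cv2.resize(im[y:y+70,x:x+95],None,fx=s,fy=s,interpolation=cv2.INTER_CUBIC)
    for p in pts: cv2.circle(im,tuple(((p-[x,y]+.5)*s).astype(int)),4,(0,0,255),-1)
    cv2.imwrite(f"pics/{n}8o.png",im)
```

```text
side [[284.8 249. ]
 [279.7 230.4]
 [354.4 241.6]
 [346.4 223.7]]
scene [[198.2 153.7]
 [214.9 162. ]
 [165.9 189.4]
 [183.  198.7]]
```

View pics/side8o.png

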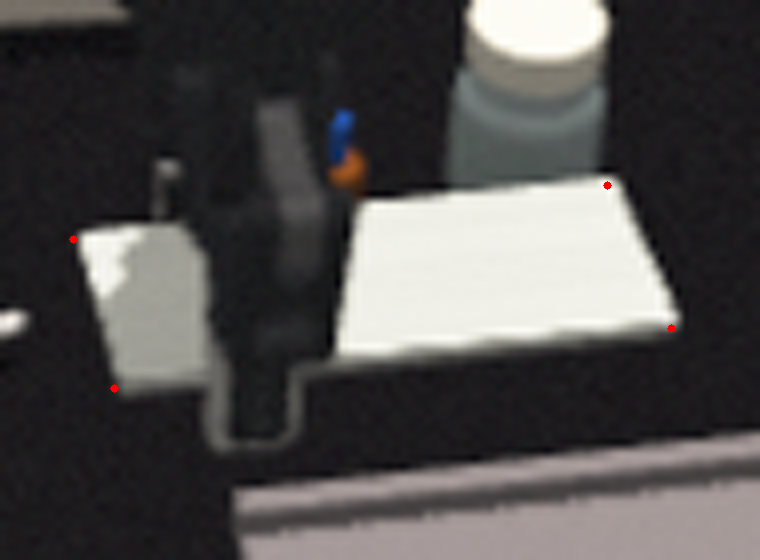

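View pics/scene8o.png

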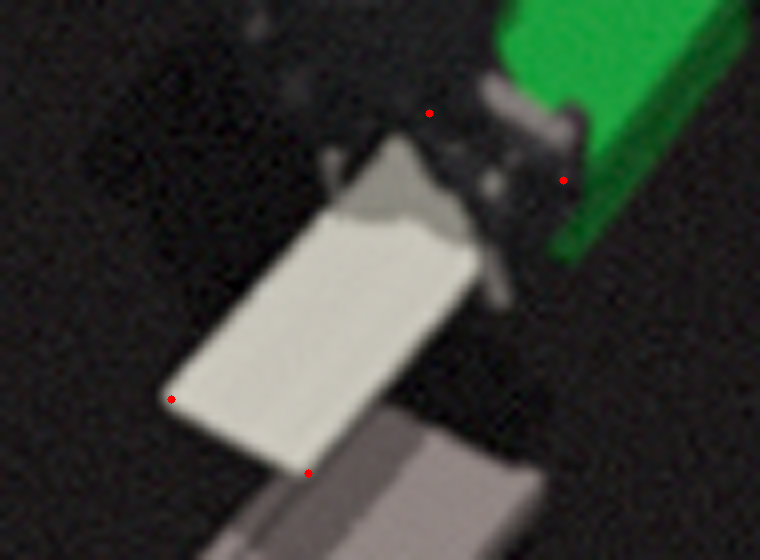

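The plate is held level: the projected level corners agree to about 1 px. It sits about 1 mm further along than nominal. Next I'll check the vent estimate by projecting its corners.

```bash
cat > ov.py <<'E'
from h import *
def ov(c,m,yaw,fn,plate=False,box=None,s=8):
    a=np.radians(yaw);u=np.array([np.cos(a),np.sin(a),0]);v=np.array([-u[1],u[0],0]);m=np.array(m)
    L=[]
    for hx,hy,z,col in((55,20,95,(0,0,255)),(47,13,95,(0,255,255)),(100,65,60,(0,255,0)))+(((70,28,100,(255,0,255)),) if plate else ()):
        L.append(([m*[1,1,0]+i*u+j*v+[0,0,z] for i,j in((-hx,-hy),(hx,-hy),(hx,hy),(-hx,hy))],col))
    L.append(([m*[1,1,0]+70*u+j*v+[0,0,z] for j,z in((-20,95),(-20,112),(20,112),(20,95))],(255,100,0)))
    p=proj(c,[m[0],m[1],95]);x,y=(p-[48,36]).astype(int)
    im=cv2.resize(c["image"][y:y+72,x:x+96,::-1],None,fx=s,fy=s,interpolation=cv2.INTER_CUBIC)
    for P,col in L:
        for q in P: cv2.circle(im,tuple(((proj(c,q)-[x,y]+.5)*s).astype(int)),3,col,-1)
    cv2.imwrite(fn,im)
E
python3 - <<'E'
from ov import *
ov(dict(np.load("scene4.npz")),[589.3,207.3,0],-21,"pics/v_scene.png")
ov(dict(np.load("side4.npz")),[589.3,207.3,0],-21,"pics/v_side.png")
E
```

```text
(no output)
```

View pics/v_scene.png

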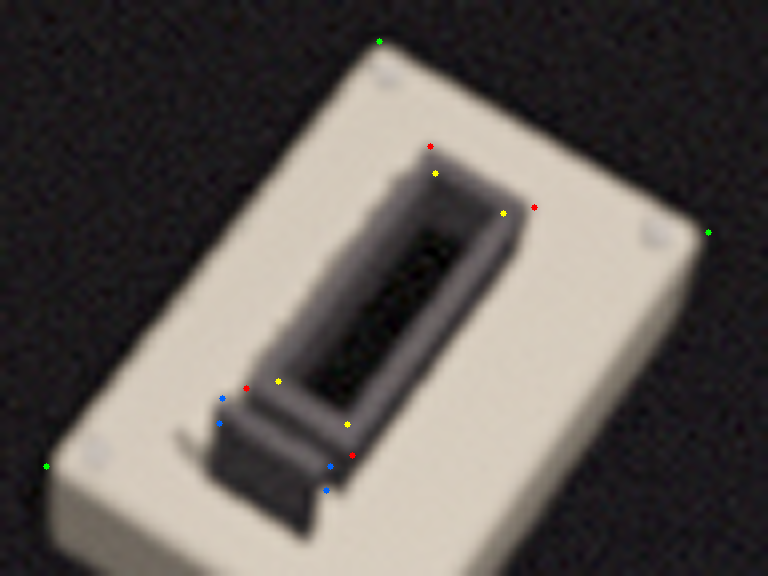

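View pics/v_side.png

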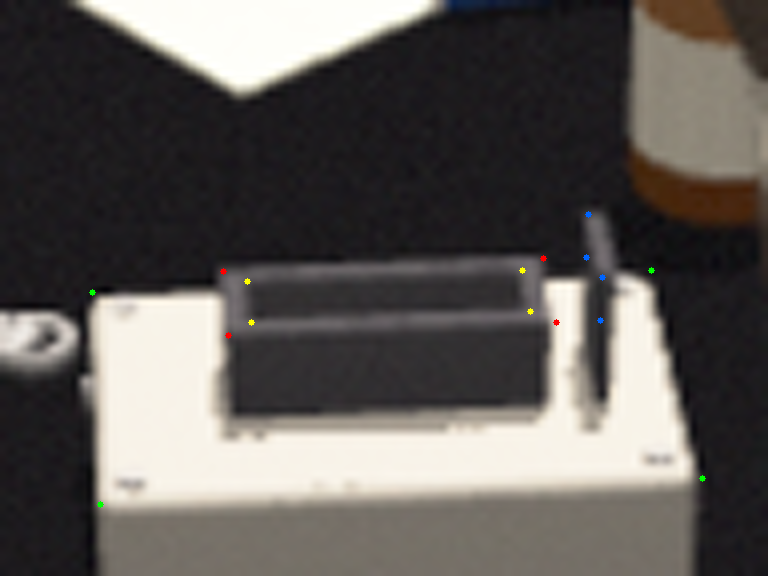

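The projected corners sit within about 1 px of the image. The mouth is at about (588.4, 206.9), heading −21°. I'll carry the plate over, staying 12 mm short of the stop.

Run:
```python
from h import *
from station import r
s=r.state();M=RM(s["ee_rot"]);print(M.round(4),plan(s,[540.8,225.2,145],69))
print(R.from_euler('x',0).as_matrix().shape)
t=np.radians(4.2);M2=M@R.from_rotvec([t,0,0]).as_matrix();print(ang_y(M2),(M2.T@(np.array([540.8,225.2,145])-s["ee_pos"])).round(1))
```

```text
[[-2.000e-04  2.890e-01  9.573e-01]
 [ 1.000e-04  9.573e-01 -2.890e-01]
 [-1.000e+00  0.000e+00 -2.000e-04]] (array([ 1.000e-01,  4.054e+02, -5.780e+01]), np.float64(4.2))
(3, 3)
68.99929261086284 [ 1.000e-01  4.001e+02 -8.740e+01]
```

Call:
{"name": "jog_arm", "arguments": {"targets": [0, 0, 0, 2.1, 0, 0, 0, 2.1, 0, 0.01, -0.002, 0, 0, 0.02, -0.004, 0, 0, 0.03, -0.006, 0]}}

```text
t: 9.18
ee_pos: [488.8, -119.3, 144.1]
ee_rot: [0.695, 0.129, 0.696, -0.129]
contact_force: [0.4, 0.5, -1.4]
width: 0.638
```

Call:
{"name": "jog_arm", "arguments": {"targets": [0, 0.035, -0.008, 0, 0, 0.035, -0.008, 0, 0, 0.035, -0.008, 0, 0, 0.035, -0.008, 0, 0, 0.035, -0.008, 0]}}

```text
t: 9.6
ee_pos: [514.0, 60.7, 144.4]
ee_rot: [0.695, 0.128, 0.696, -0.129]
contact_force: [0.6, -0.9, -1.8]
width: 0.628
```

Call:
{"name": "jog_arm", "arguments": {"targets": [0, 0.035, -0.008, 0, 0, 0.035, -0.008, 0, 0, 0.03, -0.006, 0, 0, 0.02, -0.004, 0, 0, 0.01, -0.002, 0]}}

```text
t: 10.02
ee_pos: [534.4, 192.7, 143.9]
ee_rot: [0.695, 0.127, 0.696, -0.128]
contact_force: [0.9, 0.7, -1.4]
width: 0.63
```

Call:
{"name": "jog_arm", "arguments": {"targets": [0, 0, 0, 0, 0, 0, 0, 0]}}

```text
t: 10.18
ee_pos: [534.6, 189.8, 144.5]
ee_rot: [0.695, 0.128, 0.696, -0.129]
contact_force: [-0.4, 0.3, -1.9]
width: 0.635
```

Run:
```python
from h import *
from station import r
s=r.state();print(s["ee_pos"],s["contact_force"],s["width"],plan(s,[540.8,225.2,90],69))
```

```text
[534.61483814 189.76964192 144.52305045] [-0.37469053  0.34455851 -1.86337828] 0.6352276859529796 (array([54.5, 35.4, -6.8]), np.float64(0.08))
```

Call:
{"name": "jog_arm", "arguments": {"targets": [0, 0.018, -0.003, 0, 0, 0.0175, -0.004, 0, 0.02, 0, 0, 0, 0.02, 0, 0, 0, 0, 0, 0, 0]}}

```text
t: 10.6
ee_pos: [539.7, 223.5, 101.4]
ee_rot: [0.694, 0.128, 0.697, -0.13]
contact_force: [-0.6, -0.4, -2.2]
width: 0.633
```

Call:
{"name": "jog_arm", "arguments": {"targets": [0.01, 0, 0, 0, 0.008, 0, 0, 0, 0, 0, 0, 0, 0, 0, 0, 0]}}

```text
t: 10.93
ee_pos: [541.4, 225.0, 87.5]
ee_rot: [0.695, 0.129, 0.695, -0.129]
contact_force: [-0.4, 1.0, -0.9]
width: 0.629
```

Run:
```python
from ov import *
from station import r
s=r.state();print(s["ee_pos"],s["contact_force"],s["width"],plan(s,[540.8,225.2,74],69))
for n in["scene","side"]:
    c=r.capture(n);np.savez(n+"9.npz",**c); ov(c,[588.4,206.9,0],-21,f"pics/p9_{n}.png")
```

```text
[541.38235029 225.01639923  87.50270319] [-0.38598149  1.00752832 -0.93093786] 0.6294644544555271 (array([13.5, -0. , -0.6]), np.float64(-0.03))
```

View pics/p9_scene.png

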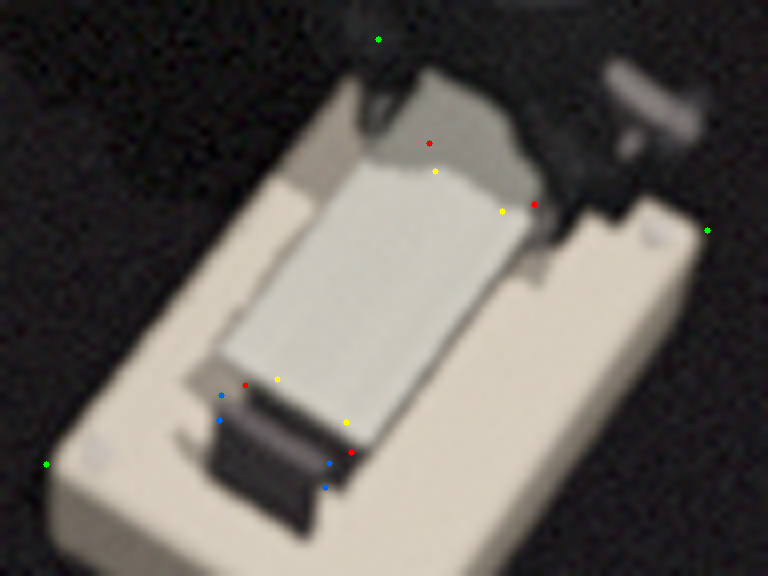

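View pics/p9_side.png

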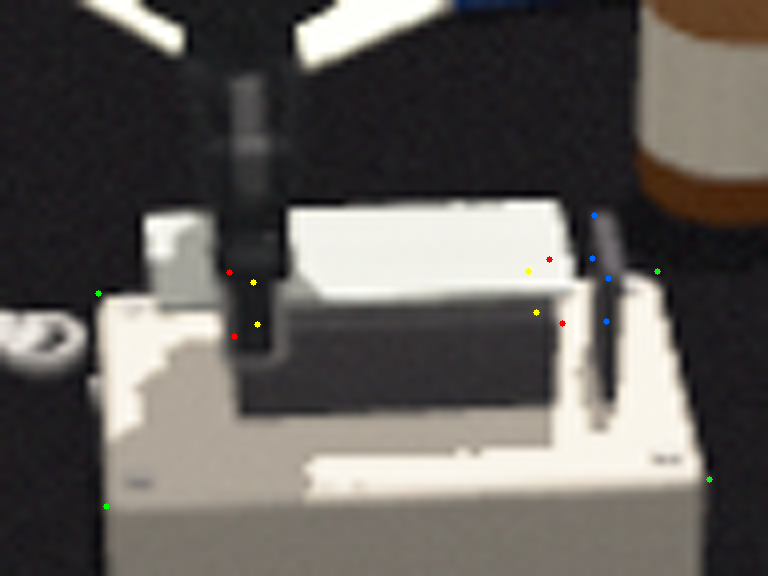

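The plate is aligned over the duct and short of the stop: its far edge in the side view is at column 572, the stop at 600. I'll lower it to touch.

Call:
{"name": "jog_arm", "arguments": {"targets": [0.005, 0, 0, 0, 0.004, 0, 0, 0, 0.001, 0, 0, 0, 0, 0, 0, 0]}}

```text
t: 11.37
ee_pos: [541.1, 225.4, 76.7]
ee_rot: [0.695, 0.129, 0.696, -0.129]
contact_force: [-0.9, 0.8, -0.9]
width: 0.632
```

Call:
{"name": "jog_arm", "arguments": {"targets": [0.001, 0, 0, 0, 0, 0, 0, 0]}}

```text
t: 11.53
ee_pos: [541.3, 225.5, 76.2]
ee_rot: [0.695, 0.129, 0.695, -0.129]
contact_force: [-0.2, 0.6, -1.0]
width: 0.633
```

Call:
{"name": "jog_arm", "arguments": {"targets": [0.001, 0, 0, 0, 0, 0, 0, 0]}}

```text
t: 11.7
ee_pos: [541.3, 225.5, 75.2]
ee_rot: [0.695, 0.129, 0.695, -0.129]
contact_force: [0.1, -0.0, -1.9]
width: 0.636
```

Call:
{"name": "jog_arm", "arguments": {"targets": [0.0005, 0, 0, 0, 0, 0, 0, 0]}}

```text
t: 11.87
ee_pos: [541.4, 225.5, 74.7]
ee_rot: [0.695, 0.129, 0.695, -0.129]
contact_force: [1.7, -0.1, -1.5]
width: 0.63
```

Plate hovering ~1 mm above the rim; advance to the stop first, then set down.

Call:
{"name": "jog_arm", "arguments": {"targets": [0, 0, 0.003, 0, 0, 0, 0.003, 0, 0, 0, 0.001, 0, 0, 0, 0, 0]}}

```text
t: 12.2
ee_pos: [548.2, 222.8, 74.7]
ee_rot: [0.695, 0.129, 0.695, -0.129]
contact_force: [0.2, 0.0, -1.1]
width: 0.629
```

Call:
{"name": "jog_arm", "arguments": {"targets": [0, 0, 0.001, 0, 0, 0, 0, 0]}}

```text
t: 12.37
ee_pos: [548.9, 222.5, 74.7]
ee_rot: [0.695, 0.129, 0.695, -0.129]
contact_force: [0.5, 0.7, -1.0]
width: 0.632
```

Call:
{"name": "jog_arm", "arguments": {"targets": [0, 0, 0.001, 0, 0, 0, 0, 0]}}

```text
t: 12.53
ee_pos: [549.8, 222.2, 74.8]
ee_rot: [0.695, 0.129, 0.695, -0.129]
contact_force: [0.3, 0.4, -1.6]
width: 0.633
```

Call:
{"name": "jog_arm", "arguments": {"targets": [0, 0, 0.001, 0, 0, 0, 0, 0]}}

```text
t: 12.7
ee_pos: [550.8, 221.8, 74.8]
ee_rot: [0.695, 0.129, 0.695, -0.129]
contact_force: [0.1, 0.0, -1.5]
width: 0.63
```

Call:
{"name": "jog_arm", "arguments": {"targets": [0, 0, 0.001, 0, 0, 0, 0, 0]}}

```text
t: 12.87
ee_pos: [551.7, 221.5, 74.8]
ee_rot: [0.695, 0.129, 0.695, -0.129]
contact_force: [1.0, 0.9, -1.4]
width: 0.628
```

Call:
{"name": "jog_arm", "arguments": {"targets": [0, 0, 0.001, 0, 0, 0, 0, 0]}}

```text
t: 13.03
ee_pos: [552.3, 221.2, 74.7]
ee_rot: [0.695, 0.129, 0.696, -0.129]
contact_force: [-1.8, 1.1, -1.0]
width: 0.633
```

Call:
{"name": "jog_arm", "arguments": {"targets": [0, 0, 0.001, 0, 0, 0, 0, 0]}}

```text
t: 13.2
ee_pos: [552.3, 221.2, 74.4]
ee_rot: [0.694, 0.129, 0.696, -0.129]
contact_force: [-5.7, 2.6, -0.9]
width: 0.632
```

Stop contact came at (552.3, 221.2) against a predicted (552.0, 220.9). I'll ease off slightly and lower.

Call:
{"name": "jog_arm", "arguments": {"targets": [0.0005, 0, -0.0008, 0, 0, 0, 0, 0]}}

```text
t: 13.37
ee_pos: [552.4, 221.2, 74.2]
ee_rot: [0.695, 0.129, 0.696, -0.129]
contact_force: [-3.5, 1.7, -0.5]
width: 0.627
```

Call:
{"name": "jog_arm", "arguments": {"targets": [0.0005, 0, 0, 0, 0, 0, 0, 0]}}

```text
t: 13.53
ee_pos: [552.4, 221.2, 74.2]
ee_rot: [0.695, 0.129, 0.695, -0.129]
contact_force: [-5.7, 2.1, 2.4]
width: 0.633
```

Call:
{"name": "jog_arm", "arguments": {"targets": [0.0005, 0, 0, 0, 0, 0, 0, 0]}}

```text
t: 13.7
ee_pos: [552.4, 221.3, 74.2]
ee_rot: [0.695, 0.129, 0.695, -0.129]
contact_force: [-7.0, 1.6, 6.0]
width: 0.627
```

It is seated: z stays at 74.2 with +6 N. I'll check before letting go.

Run:
```python
from ov import *
from station import r
for n in["scene","side"]:
    c=r.capture(n);ov(c,[588.4,206.9,0],-21,f"pics/p10_{n}.png",plate=True)
```

```text
(no output)
```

View pics/p10_scene.png

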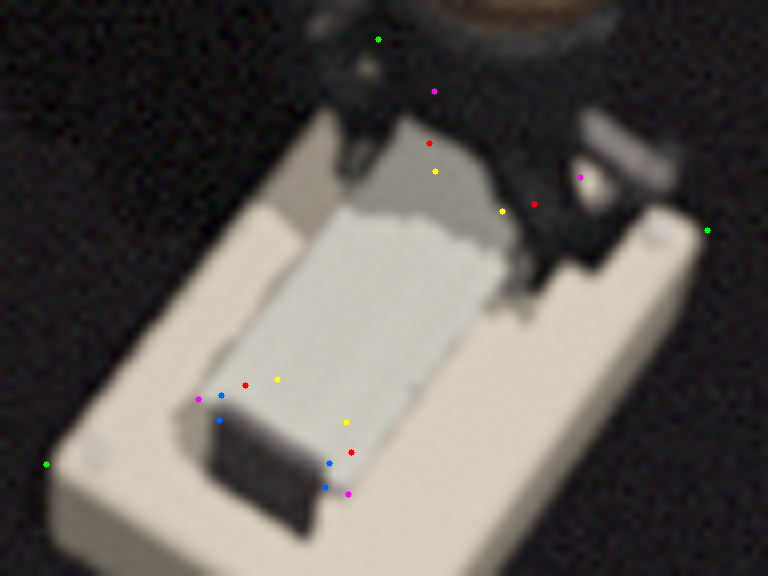

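View pics/p10_side.png

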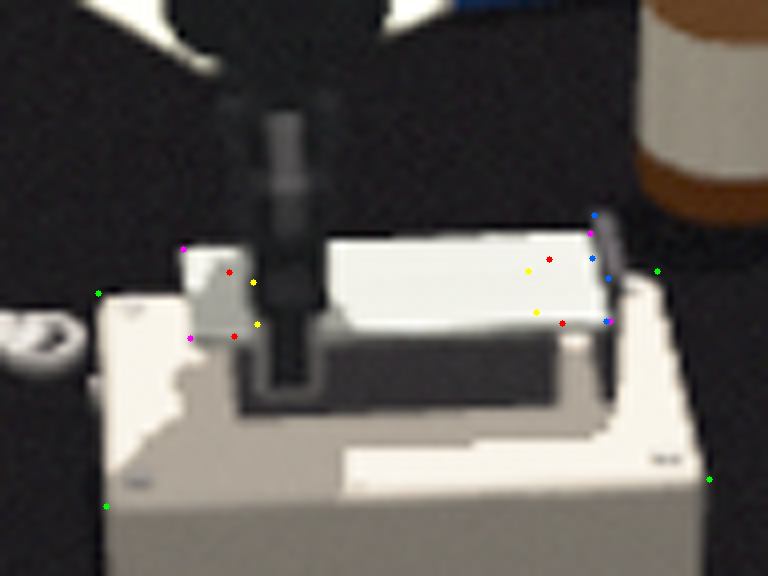

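The plate corners (magenta) coincide with the intended pose in both views, and the overhang beside the stop is equal left and right. I'll relieve the load and let go.

Call:
{"name": "jog_arm", "arguments": {"targets": [-0.0007, 0, -0.0005, 0, 0, 0, 0, 0]}}

```text
t: 13.97
ee_pos: [552.4, 221.3, 74.2]
ee_rot: [0.695, 0.129, 0.695, -0.129]
contact_force: [-1.6, 0.3, 2.8]
width: 0.628
```

Call:
{"name": "jog_arm", "arguments": {"targets": [0, 0, 0, 0, 0, 0, 0, 0, 0, 0, 0, 0, 0, 0, 0, 0, 0, 0, 0, 0], "hand": 0.95}}

```text
t: 14.38
ee_pos: [552.4, 221.2, 74.0]
ee_rot: [0.695, 0.129, 0.695, -0.129]
contact_force: [0.6, 0.2, 0.1]
width: 0.954
```

Run:
```python
from ov import *
from station import r
s=r.state();print(s["ee_pos"],s["contact_force"],s["width"])
for n in["scene"]:
    c=r.capture(n);ov(c,[588.4,206.9,0],-21,f"pics/p11_{n}.png",plate=True)
```

```text
[552.44224077 221.18386988  73.98949849] [0.61800917 0.20635566 0.09345425] 0.953693101409314
```

View pics/p11_scene.png

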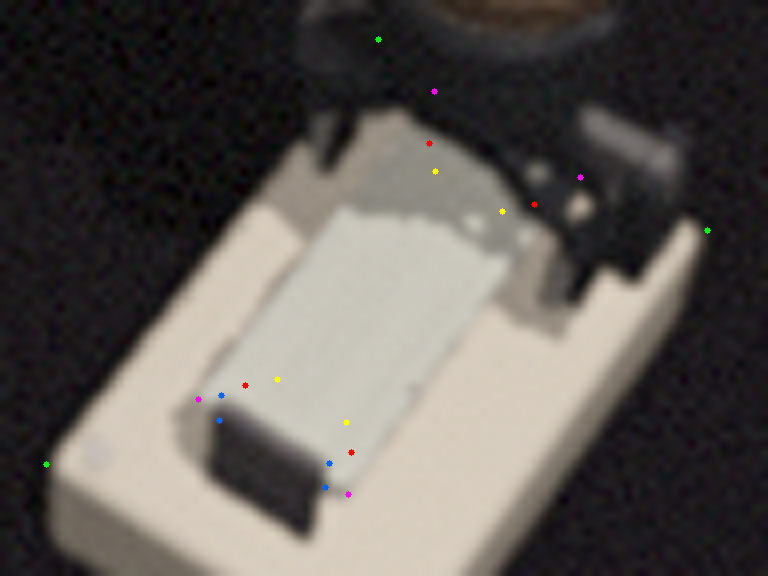

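The plate did not move when the jaws opened. I'll retreat straight up, then sideways to clear the view.

Call:
{"name": "jog_arm", "arguments": {"targets": [-0.008, 0, 0, 0, -0.015, 0, 0, 0, -0.025, 0, 0, 0, -0.03, 0, 0, 0, -0.03, 0, 0, 0]}}

```text
t: 14.85
ee_pos: [551.9, 221.1, 183.5]
ee_rot: [0.695, 0.129, 0.695, -0.129]
contact_force: [1.3, 0.8, 0.4]
width: 0.952
```

Call:
{"name": "jog_arm", "arguments": {"targets": [-0.02, -0.02, 0, 0, 0, -0.03, 0, 0, 0, -0.03, 0, 0, 0, -0.03, 0, 0, 0, -0.03, 0, 0]}}

```text
t: 15.27
ee_pos: [501.5, 89.5, 202.8]
ee_rot: [0.696, 0.129, 0.695, -0.129]
contact_force: [0.2, 0.6, -1.1]
width: 0.952
```

Call:
{"name": "jog_arm", "arguments": {"targets": [0, -0.02, 0, 0, 0, -0.01, 0, 0, 0, 0, 0, 0, 0, 0, 0, 0]}}

```text
t: 15.6
ee_pos: [491.7, 62.6, 202.5]
ee_rot: [0.696, 0.129, 0.695, -0.129]
contact_force: [0.2, 0.3, 0.6]
width: 0.947
```

Run:
```python
from ov import *
from station import r
s=r.state();print(s["ee_pos"],s["contact_force"],s["t"])
for n in["scene","side"]:
    c=r.capture(n);ov(c,[588.4,206.9,0],-21,f"pics/p12_{n}.png",plate=True);cv2.imwrite(f"pics/{n}12.png",c["image"][:,:,::-1])
    x,y=(proj(c,[588.4,206.9,100])-[50,40]).astype(int)
    g=cv2.resize(cv2.cvtColor(c["image"],cv2.COLOR_RGB2GRAY)[y:y+80,x:x+100],None,fx=4,fy=4,interpolation=cv2.INTER_CUBIC)
    np.save(f"g_{n}.npy",g)
```

```text
[491.67024918  62.63602993 202.50604554] [0.18680272 0.33528311 0.61130232] 15.6
```

View pics/p12_scene.png

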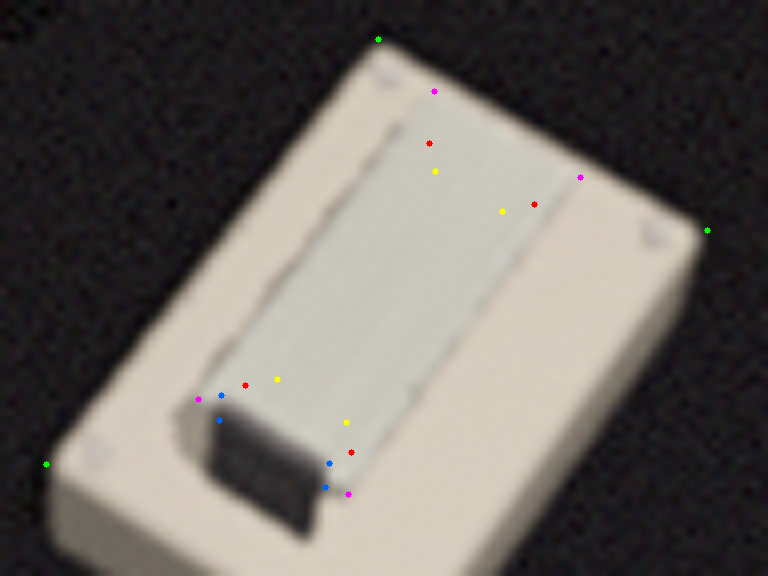

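View pics/p12_side.png

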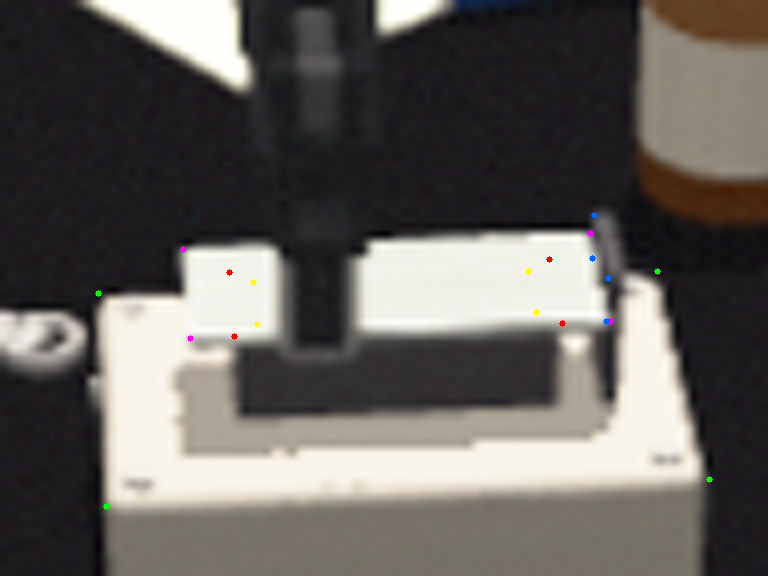

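View pics/scene12.png

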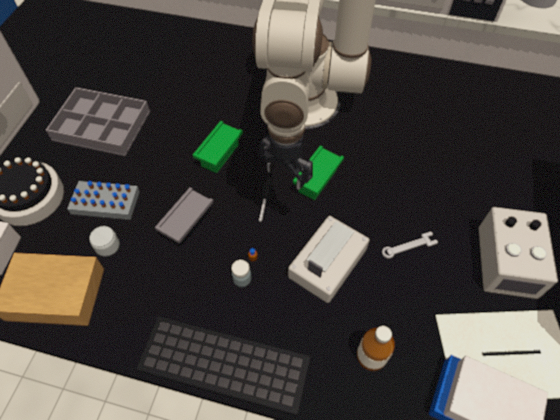

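All four plate corners match the intended pose in both views. The tray is empty and the bystanders are unmoved. Handing in.

```bash
python3 -c "
from station import r
print(r.job_done())"
```

```text
the job is handed in; nothing more can be done
None
```

The plate is lying on the vent duct with its far end against the end stop. I handed the job in with the robot clear, after about 16 s of the 54 s allowed. No verdict came back.

- **Drawing it out:** I pressed on the plate with the closed fingertips at about 11–15 N and drew it 56 mm over the tray's open edge. It overhung by about 50 mm, with its balance point still 20 mm inside.
- **Lifting:** I gripped the overhanging end across its width. The gripper opening read about 54 mm against the 56 mm plate, and the plate came up level.
- **Placing:** The plate touched the end stop within 0.5 mm of where I predicted, with at most about 7 N on the stop. I then set it down with about 6 N, eased off and let go.

**Last checks:** In the scene and side views, all four plate corners matched the intended pose to about 1 px, or 1–2 mm. The overhang beside the end stop looked equal left and right. The tray is empty, and nothing else appears to have moved.

**Disagreements:** The tray, plate and vent positions differed by 1–4 mm between cameras, which is near the calibration error. The seated height read 0.5 mm above my prediction. Neither showed in the placement.

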